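Gather the type in the corner of the tray

ROBOT

A 6-joint arm with a two-finger parallel gripper is mounted at the origin on the work surface. World frame = base frame: x ahead of the robot, y to its left, z up, the work surface at z = 0. Lengths are in mm, angles in rad, forces in N, time in s.
With the tool pointing down it reaches from about 350 to 875 mm from the base axis. Payload 15.5 kg.
Tool frame: the origin (TCP) lies on the centre line of the jaws, within the pads' length; the fingertips stand 8 mm ahead of it and the grasp point (between the pads) lies 11 mm behind it; z points along the fingers, x is the direction in which the jaws open and shut, and the axes are right-handed (so a half turn about z gives the same grasp; the last joint's range is limited). The gripper opens to 85 mm and grips with 20 to 120 N. Pads are 22 mm wide; open, the fingers measure 114 mm over their backs; the gripper's body (76 mm by 85 mm) begins 54 mm behind the grasp point. The pads swing forward as they close: fully open they stand 13 mm farther back than shut.
Start: joints at [1.167, 0.494, 1.345, -0, 1.302, -0.096], TCP at [189.943, 595.44, 239.277] pointing down, gripper open.
Joint ranges: [-2.91, 2.91], [-0.82, 2.16], [0.22, 2.67], [-1.22, 4.37], [0.12, 2.79], [-3.08, 3.08]. Speed limits (rad/s): [1.89, 1.89, 2.57, 3.01, 3.01, 3.01].

INTERFACE

Orientations are given as a 3x3 rotation matrix whose columns are the frame's x, y, z axes.
In Python, from station import manip gives the robot as it stands.
- The arm moves only by the shell command python3 -m inch 'ROWS' [FORCE]. ROWS is JSON, a list of rows, each a list of 3 entries, a list of its own where there are three numbers: the turn, a rotation vector about the tool's x, y, z in rad, then the shift along the tool's x, y, z in cm, then the finger opening in cm, from 0 to 8.54. In form: [[[rx, ry, rz], [dx, dy, dz], hand], ...]. A call has 1 to 20 rows; each row shifts and turns the pose as measured when the row begins, along the tool's axes as they then stand; what a row does not reach is not made up. A row lasts 1/10 s, in which the tool goes at most 50 mm and 8.59 degrees, less where a joint would pass 70% of its speed; a pose out of reach is approached as far as the arm can. A call with a gripper value outside its range is refused whole. The fingers move at their own pace and stop on an object; FORCE is the grip in N (left out, the last holds). Time passes only in rows, so rows that do not move let the fingers close. It gives the time, the measured TCP pose, the force and the opening at its end, in the units of the state.
- manip.observe(): the state, without advancing time (a new reading comes with each control period).
- manip.capture(name): name is "side" or "top"; returns the picture (480x640x3 uint8, red, green, blue); there is no depth.
- manip.camera_model(name): a dict with "intrinsics" (3x3 intrinsics, pixels), "rvec" (rotation vector, rad) and "tvec" (3), from world to camera coordinates, as OpenCV has them. Camera axes: x right, y down, z forward; pixel columns grow to the right and rows downward; lengths in mm; the calibration is good to about 2 mm. A picture is of the moment at which its call begins. camera_model takes no time and is no camera call.
- manip.finish_job(): hands the job in, once; it reports no verdict.
Trained networks look in the newest picture that a camera, given by its name, has taken for a name from the list of things; names that differ only in an ending like _2 or _b are one class to them, and where a whole thing is asked for, a point or a joint stands for the part that bears it (a point fixed in the world has none). Each returns a list of dicts, best first, with "confidence" (0 to 1); they miss things now and then, are a little off and sometimes report something else, mostly with a low value. They report only what shows in the picture. A call takes as long as a camera call.
- manip.search_frame(camera, target): "bbox" ([left, top, width, height] in pixels, round what is visible of it).
- manip.regions_of(camera, target): "pixels" (480x640 bool, what is visible of it) and "bbox" ([left, top, width, height] in pixels, round what is visible of it).
- manip.mark_of(camera, target): "position" ([row, column] in pixels: a listed point, or the origin of a listed thing).
The state is a dict: "t": time; "q": joint angles; "joint_vel": joint speeds; "effort": joint torques, N m; "position": TCP position; "tool_rot": TCP orientation; "contact_force": force on the tool from outside, world axes, zero at the start; "moment": the same for the moment, N m; "finger_gap": finger opening in mm.
Only numpy, scipy, OpenCV 4.12 (cv2) and the standard library are available. Lean on these libraries where they do the work, as an engineer would, in place of code of your own. Each camera call takes 0.05 s, during which the arm holds its last target. There are 200 camera calls.

TASK

Pick up the two small metal type sorts lying on the bench and drop them into the wooden type tray with the one already in it. Then lift the tray off the bench by its upright grip board and tilt it until all three sorts have slid together into the corner that carries the little dowel. Finish like that, still gripping the tray clear of the bench and tilted, with the sorts at rest in the corner; leave everything else where it is.

Things in the scene. Friction and masses are not known exactly. Their poses are not given: they have to be found in the camera images.
- tray: open pale wooden tray, outside 150 mm (its x) by 210 mm (its y), 40 mm tall, walls and floor 6 mm, 0.25 to 0.42 kg empty. Origin at the centre of its underside, z up, +x away from the robot at yaw 0. The upright grip board stands at the middle of its -x wall, on the robot's side. A dowel 12 mm thick, rising 30 mm above the rim, marks the +x, -y corner, far right seen from the robot
- tray_grip (a point): centre of the top edge of the tray's grip board, 92 mm above the tray's underside. The board is 12 mm thick (along the tray's x), 50 mm wide (along its y) and upright, free above the 40 mm rim; axes as the tray's
- tray_corner (a point): the inner corner of the tray's floor (on the floor's top face) under the dowel, where the sorts must gather; axes as the tray's
- tray_in (a point): centre of the tray's inner floor (138 x 198 mm), 6 mm above its underside; axes as the tray's. The floor is waxed: sorts begin to slide at a tilt of some 12 to 20 degrees, and go surely at 30 to 35
- sort_a: steel-grey metal printing sort: a plain bar 28 mm long (its x) x 20 mm wide (its y) x 18 mm tall (its z) as it lies, 70 g, with a small raised relief on its +x end; origin at the centre of its underside. Starts loose on the bench, to the robot's right
- sort_b: steel-grey metal printing sort: a plain bar 28 mm long (its x) x 20 mm wide (its y) x 18 mm tall (its z) as it lies, 70 g, with a small raised relief on its +x end; origin at the centre of its underside. Starts loose on the bench, to the robot's right
- sort_c: steel-grey metal printing sort: a plain bar 28 mm long (its x) x 20 mm wide (its y) x 18 mm tall (its z) as it lies, 70 g, with a small raised relief on its +x end; origin at the centre of its underside. Starts in the tray
- ink_jar: small closed ink jar with a black cap, 42 mm across and 50 mm tall, upright on the bench among the loose sorts; to be left alone
- mallet: wooden mallet lying on the bench, 220 mm long; to be left alone
- brayer: ink roller lying on the bench: black rubber roller 90 mm long, 32 mm thick, with a wooden handle; to be left alone
- brush: hand brush lying on the bench on the robot's left; to be left alone
- carved_block: carved wooden printing block with red relief, 110 x 170 x 26 mm, flat on the bench on the robot's left; to be left alone
- mug: white mug, 72 mm across and 80 mm tall; to be left alone
- composing_stick: flat steel composing stick, 40 x 190 mm, 25 mm tall, lying beyond the tray; to be left alone

How it is judged:
By the outcome, as a careful person would: the job done as asked, in the order asked, and still so for the second after the job is handed in, while the arm keeps its last pose, push and grip.
It also fails if it takes over 67 s, if anything falls off the work surface, if the arm or the gripper's body presses on something with over 40 N, if the wrist force passes 120 N, or if a joint passes its speed limit or range.

## Working session

There is one attempt and no reset: what is moved stays moved. The work goes in short steps, Python scripts to look and compute and a shell command to move; the robot and the scene stay as the last step left them, time stands still between calls to the robot, and variables do not carry over. Pictures are saved under pics/ and viewed, about 8 in all and at most 12, crops included, and the job is handed in when it is done.

```bash
ls; mkdir -p pics; python3 - <<'E'
from station import manip
import cv2,numpy as np
for c in("side","top"):
    im=manip.capture(c);cv2.imwrite(f"pics/{c}0.png",im[:,:,::-1])
    m=manip.camera_model(c);R=cv2.Rodrigues(np.array(m["rvec"],float))[0];print(c,"cam pos",(-R.T@np.array(m["tvec"]).ravel()).round(),"fwd",R[2].round(2))
    for t in("sort_a","tray","ink_jar"):
        for d in manip.search_frame(c,t):print(c,t,d)
    for t in("tray_grip","tray_corner","tray_in","sort_a"):
        for d in manip.mark_of(c,t):print(c,t,d)
s=manip.observe();print(s["t"],s["position"],s["tool_rot"],s["finger_gap"],s["contact_force"])
E
```

```text
pics
side cam pos [ 185. -811.  971.] fwd [ 0.31  0.65 -0.7 ]
side sort_a {'bbox': [322.2, 381.1, 12.5, 17.6], 'confidence': 0.67}
side sort_a {'bbox': [387.8, 363.2, 15.6, 17.0], 'confidence': 0.67}
side sort_a {'bbox': [285.6, 220.3, 10.5, 14.0], 'confidence': 0.66}
side tray {'bbox': [277.9, 203.1, 74.5, 77.6], 'confidence': 0.84}
side ink_jar {'bbox': [324.3, 318.0, 22.8, 25.1], 'confidence': 0.63}
side tray_grip {'position': [218.6, 278.2], 'confidence': 0.65}
side tray_corner {'position': [268.3, 350.2], 'confidence': 0.91}
side tray_in {'position': [245.5, 312.8], 'confidence': 0.6}
side tray_in {'position': [244.6, 312.0], 'confidence': 0.58}
side sort_a {'position': [393.9, 326.7], 'confidence': 0.76}
side sort_a {'position': [371.3, 393.5], 'confidence': 0.76}
side sort_a {'position': [232.0, 290.7], 'confidence': 0.53}
top cam pos [ 496.    2. 1200.] fwd [ 0.1  -0.02 -1.  ]
top sort_a {'bbox': [436.2, 247.1, 8.6, 8.9], 'confidence': 0.59}
top sort_a {'bbox': [468.8, 294.1, 62.3, 59.3], 'confidence': 0.57}
top sort_a {'bbox': [250.8, 256.5, 11.4, 14.3], 'confidence': 0.43}
top tray {'bbox': [233.8, 218.7, 99.1, 75.7], 'confidence': 0.91}
top ink_jar {'bbox': [384.6, 274.8, 20.0, 14.8], 'confidence': 0.48}
top tray_grip {'position': [283.1, 269.9], 'confidence': 0.61}
top tray_corner {'position': [234.7, 327.0], 'confidence': 0.74}
top tray_in {'position': [255.7, 283.8], 'confidence': 0.84}
top sort_a {'position': [254.1, 440.4], 'confidence': 0.62}
top sort_a {'position': [308.7, 436.8], 'confidence': 0.5}
top sort_a {'position': [263.2, 256.2], 'confidence': 0.5}
0.8 [189.93752827 595.42451783 239.30186046] [[ 3.03936717e-01  9.52692223e-01 -8.11418763e-07]
 [ 9.52692223e-01 -3.03936717e-01 -5.58799076e-06]
 [-5.57025529e-06  9.25363220e-07 -1.00000000e+00]] 85.488308093272 [0.06225013 0.66947167 0.04655885]
```

```bash
cat > h.py <<'E'
from station import manip
import cv2,numpy as np
def cam(c):
    m=manip.camera_model(c);R=cv2.Rodrigues(np.array(m["rvec"],float))[0];return np.array(m["intrinsics"]),R,np.array(m["tvec"],float).ravel()
def ray(c,u,v,z):
    K,R,t=cam(c);o=-R.T@t;d=R.T@np.linalg.solve(K,[u,v,1.]);return o+d*(z-o[2])/d[2]
def proj(c,P):
    K,R,t=cam(c);p=(R@np.atleast_2d(P).T+t[:,None]);p=K@p;return (p[:2]/p[2]).T
def shot(c,name,box,k):
    im=manip.capture(c);x,y,w,h=box;cv2.imwrite(f"pics/{name}.png",cv2.resize(im[y:y+h,x:x+w,::-1],None,fx=k,fy=k,interpolation=cv2.INTER_CUBIC));return im
E
python3 - <<'E'
from h import *
for c,b,k,n in(("top",(200,190,266,150),3,"top1"),("side",(260,190,160,220),2.7,"side1")):
    im=cv2.imread(f"pics/{c}0.png");x,y,w,h=b;cv2.imwrite(f"pics/{n}.png",cv2.resize(im[y:y+h,x:x+w],None,fx=k,fy=k,interpolation=cv2.INTER_CUBIC))
print("grip",ray("top",269.9,283.1,92),ray("side",278.2,218.6,92))
print("corner",ray("top",327,234.7,6),ray("side",350.2,268.3,6))
print("in",ray("top",283.8,255.7,6),ray("side",312.4,245,6))
print("s1",ray("top",440.4,254.1,0),ray("side",393.5,371.3,0))
print("s2",ray("top",436.8,308.7,0),ray("side",326.7,393.9,0))
print("c",ray("top",256.2,263.2,6),ray("side",290.7,232,6))
print("jar",ray("top",394.6,282,50),ray("side",335.6,330,25))
E
```

```text
grip [509.63571699 114.68840644  92.        ] [508.03503359 113.48683871  92.        ]
corner [635.65440755 -24.03170421   6.        ] [632.67213691 -29.52335761   6.        ]
in [581.2048831   88.04562452   6.        ] [581.8698524   78.79604901   6.        ]
s1 [ 584.56692622 -320.78286148    0.        ] [ 588.32584092 -315.56601534    0.        ]
s2 [ 442.99528516 -307.38149217    0.        ] [ 4.42604960e+02 -3.06862574e+02  1.13686838e-13]
c [562.02324561 159.09916512   6.        ] [550.2389977  143.82803364   6.        ]
jar [ 511.60483214 -190.82537004   50.        ] [ 516.23586189 -191.17965883   25.        ]
```

View pics/top1.png

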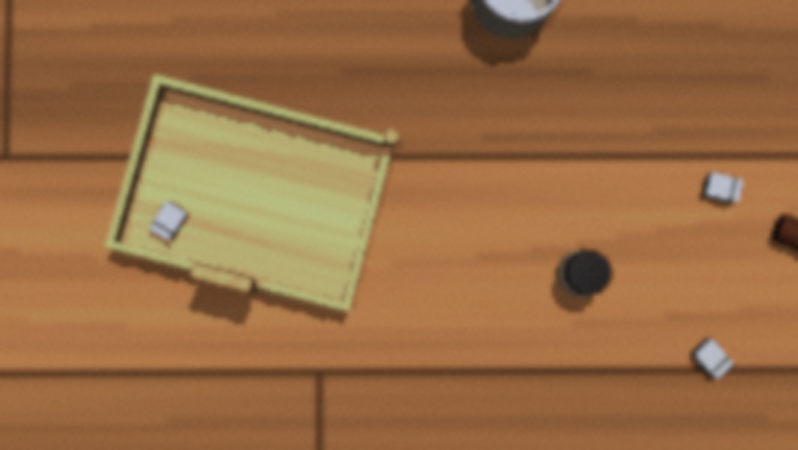

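View pics/side1.png

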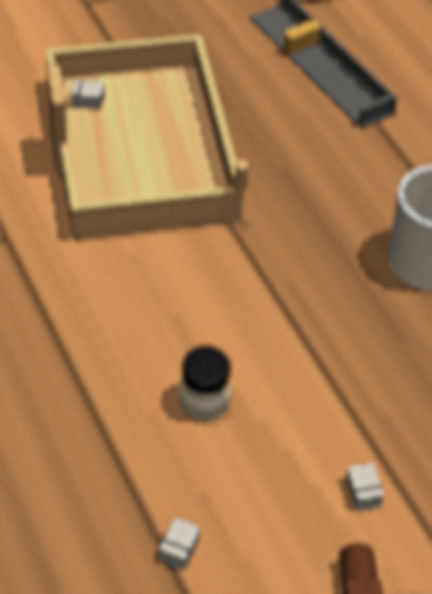

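```bash
python3 - <<'E'
from h import *
im=cv2.imread("pics/top0.png")
# rim corners from crop pixels /3 + offset
c=np.array([(157,78),(389,142),(347,310),(110,245)])/3+[200,190]
P=np.array([ray("top",u,v,40) for u,v in c]);print(P.round(1));d=np.diff(np.r_[P,P[:1]],axis=0);print(np.linalg.norm(d,axis=1),"yaw",np.degrees(np.arctan2(d[:,1],d[:,0])),P.mean(0))
tiles=[]
for (x,y) in((586,-319),(443,-307)):
    s=5;n=300;w=30  # rectified at z=18: col -> -y, row -> -x, 5px/mm
    src=proj("top",[(x+w,y+w,18),(x+w,y-w,18),(x-w,y-w,18),(x-w,y+w,18)]).astype(np.float32)
    H=cv2.getPerspectiveTransform(src,np.float32([(0,0),(n,0),(n,n),(0,n)]))
    t=cv2.warpPerspective(im,H,(n,n),flags=cv2.INTER_CUBIC)
    hsv=cv2.cvtColor(t,cv2.COLOR_BGR2HSV);m=((hsv[...,1]<70)&(hsv[...,2]>110)).astype(np.uint8)
    cs=max(cv2.findContours(m,0,2)[0],key=cv2.contourArea);r=cv2.minAreaRect(cs);print(r,"size",np.array(r[1])/5,"centre",x+w-r[0][1]/5,y+w-r[0][0]/5)
    cv2.drawContours(t,[cv2.boxPoints(r).astype(int)],0,(0,255,0),1);tiles.append(t)
cv2.imwrite("pics/rect.png",np.hstack(tiles))
E
```

```text
[[679.8 165.6  40. ]
 [625.  -30.   40. ]
 [484.3   5.7  40. ]
 [539.1 203.2  40. ]]
[203.14127888 145.08823007 204.8978814  145.5873634 ] yaw [-105.65497602  165.7494722    74.49367298  -14.94650293] [582.04796414  86.11546584  40.        ]
((142.3448944091797, 135.29701232910156), (156.041015625, 108.53401947021484), 15.046390533447266) size [31.20820313 21.70680389] centre 588.9405975341797 -317.46897888183594
((139.05429077148438, 150.53323364257812), (159.4236297607422, 109.62385559082031), 49.89909744262695) size [31.88472595 21.92477112] centre 442.8933532714844 -304.81085815429685
```

View pics/rect.png

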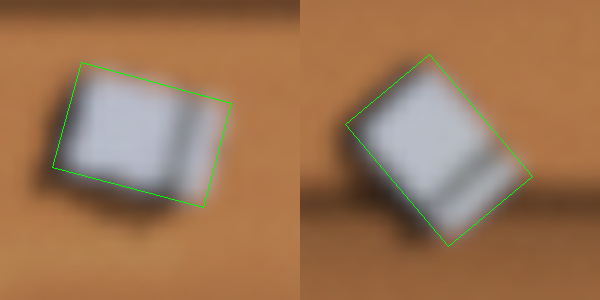

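The top view shows the tray turned about -15° with the dowel at crop (391,138) and one sort in it at (169,221). The loose sorts are at (722,188) and (712,358), and the jar at (587,272). The side view agrees. The rectified crops give loose-sort jaw axes of about -15° and -50°.

I'll sweep round to the nearer sort first.

```bash
python3 -m inch '[[[0,0,0.0855],[-0.6,4.9,0],4.5],[[0,0,0.0855],[-0.6,4.9,0],4.5],[[0,0,0.0855],[-0.6,4.9,0],4.5],[[0,0,0.0855],[-0.6,4.9,0],4.5],[[0,0,0.0855],[-0.6,4.9,0],4.5],[[0,0,0.0855],[-0.6,4.9,0],4.5],[[0,0,0.0855],[-0.6,4.9,0],4.5],[[0,0,0.0855],[-0.6,4.9,0],4.5],[[0,0,0.0855],[-0.6,4.9,0],4.5],[[0,0,0.0855],[-0.6,4.9,0],4.5],[[0,0,0.0855],[-0.6,4.9,0],4.5],[[0,0,0.0855],[-0.6,4.9,0],4.5],[[0,0,0.0855],[-0.6,4.9,0],4.5],[[0,0,0.0855],[-0.6,4.9,0],4.5],[[0,0,0.0855],[-0.6,4.9,0],4.5],[[0,0,0.0855],[-0.6,4.9,0],4.5],[[0,0,0.0855],[-0.6,4.9,0],4.5],[[0,0,0.0855],[-0.6,4.9,0],4.5]]' 40
cat >> h.py <<'E'
def rotz(a): a=np.radians(a);return np.array([[np.cos(a),np.sin(a),0],[np.sin(a),-np.cos(a),0],[0,0,-1.]])  # tool down, x at yaw a
def to(P,R,n=1):
    from scipy.spatial.transform import Rotation as Q
    s=manip.observe();T=np.array(s["tool_rot"]);w=Q.from_matrix(T.T@R).as_rotvec();d=T.T@(np.array(P)-s["position"])/10
    print("t %.1f pos %s gap %.1f F %s"%(s["t"],np.round(s["position"],1),s["finger_gap"],np.round(s["contact_force"],1)));print("turn",w.round(4),"deg %.1f"%np.degrees(np.linalg.norm(w)),"shift cm",d.round(2),"|d| %.1f"%np.linalg.norm(d),"q",np.round(s["q"],2))
E
python3 - <<'E'
from h import *
to([443,-306,100],rotz(-50))
E
```

```text
t: 2.6
position: [502.7, -147.6, 237.9]
tool_rot: [[0.946, -0.324, 0.009], [-0.324, -0.946, 0.003], [0.007, -0.006, -1.0]]
contact_force: [1.1, -0.8, 0.3]
finger_gap: 45.3
t 2.6 pos [ 502.7 -147.6  237.9] gap 45.3 F [ 1.1 -0.8  0.3]
turn [-0.0079 -0.0054  0.5428] deg 31.1 shift cm [-0.62 17.   13.68] |d| 21.8 q [-0.4   0.35  1.6   0.01  1.18 -0.08]
```

```bash
python3 -m inch '[[[0,0,0.109],[-0.12,3.4,2.8],4.5],[[0,0,0.109],[0.25,3.4,2.8],4.5],[[0,0,0.109],[0.61,3.35,2.8],4.5],[[0,0,0.109],[0.98,3.26,2.8],4.5],[[0,0,0.109],[1.32,3.14,2.5],4.5],[[0,0,0],[0,0,0],4.5]]' 
python3 - <<'E'
from h import *
to([443,-306,12],rotz(-50))
E
```

```text
t: 3.2
position: [438.7, -318.5, 97.4]
tool_rot: [[0.616, -0.787, 0.016], [-0.788, -0.616, -0.001], [0.011, -0.012, -1.0]]
contact_force: [0.0, 0.2, 1.1]
finger_gap: 44.5
t 3.2 pos [ 438.7 -318.5   97.4] gap 44.5 F [0.  0.2 1.1]
turn [-0.0117 -0.0112 -0.0341] deg 2.2 shift cm [-0.81 -1.01  8.54] |d| 8.6 q [-0.74  0.56  1.71  0.01  0.86  0.15]
```

```bash
python3 -m inch '[[[-0.012,-0.011,-0.034],[-0.81,-1.01,2.0],4.5],[[0,0,0],[0,0,2.0],4.5],[[0,0,0],[0,0,2.0],4.5],[[0,0,0],[0,0,0],4.5]]' 
python3 - <<'E'
from h import *
shot("side","s2",(280,330,120,90),5)
to([443,-306,11],rotz(-50))
for n in "sort_a",:
    for d in manip.regions_of("side",n): print(d["bbox"],d["confidence"])
E
```

```text
t: 3.6
position: [442.9, -306.5, 36.6]
tool_rot: [[0.644, -0.765, 0.001], [-0.765, -0.644, -0.001], [0.002, 0.0, -1.0]]
contact_force: [0.2, -0.7, -0.5]
finger_gap: 45.1
t 3.6 pos [ 443.4 -306.9   37.8] gap 45.3 F [-0.7 -0.7  0.7]
turn [-0.0001 -0.0032  0.0017] deg 0.2 shift cm [-0.1  -0.03  2.68] |d| 2.7 q [-0.72  0.66  1.75 -0.    0.73  0.16]
[386.8, 361.6, 16.6, 17.0] 0.49
[319.5, 384.8, 16.7, 16.4] 0.47
[384.0, 392.3, 120.6, 46.1] 0.23
```

View pics/s2.png

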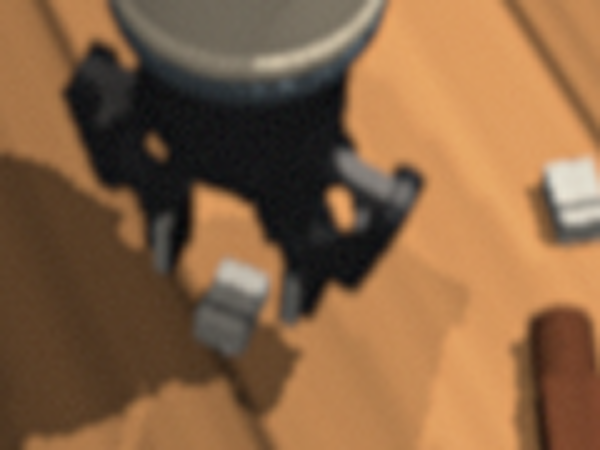

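The fingers straddle the sort, which sits at crop (232,305), so I descend and close.

```bash
python3 -m inch '[[[0,0,0],[-0.05,0,1.5],4.5],[[0,0,0],[0,0,1.2],4.5],[[0,0,0],[0,0,0],1.0],[[0,0,0],[0,0,0],1.0],[[0,0,0],[0,0,0],1.0],[[0,0,0],[0,0,0],1.0],[[0,0,0],[0,0,0],1.0]]' 40
python3 -m inch '[[[0,0,0],[0,0,-3],1.0],[[0,0,0],[0,0,-4],1.0],[[0,0,0],[0,0,-4],1.0],[[0,0,0],[0,0,0],1.0]]'
python3 - <<'E'
from h import *
c=np.array([582,86,0]);a=np.radians(-15);R=np.array([[np.cos(a),-np.sin(a),0],[np.sin(a),np.cos(a),0],[0,0,1]])
print("t1",c+R@[20,-35,0],"t2",c+R@[20,10,0])
to(c+R@[20,-35,120],rotz(-15))
E
```

```text
t: 4.4
position: [446.5, -308.7, 16.9]
tool_rot: [[0.645, -0.764, 0.009], [-0.764, -0.645, -0.009], [0.013, -0.002, -1.0]]
contact_force: [0.2, 0.6, -0.5]
finger_gap: 18.5
t: 4.8
position: [445.1, -307.6, 130.5]
tool_rot: [[0.645, -0.764, 0.008], [-0.764, -0.645, -0.007], [0.011, -0.001, -1.0]]
contact_force: [1.0, 0.8, -0.7]
finger_gap: 18.8
t1 [592.25984995  47.01621518   0.        ] t2 [603.90670698  90.48287736   0.        ]
t 4.8 pos [ 445.1 -307.6  130.5] gap 18.8 F [ 1.   0.8 -0.7]
turn [ 0.0019 -0.0106 -0.6079] deg 34.8 shift cm [-17.61 -34.12   0.91] |d| 38.4 q [-0.71  0.51  1.68 -0.    0.94  0.16]
```

```bash
python3 -m inch '[[[0,0,-0.076],[-2.2,-4.27,0],1],[[0,0,-0.076],[-1.87,-4.42,0],1],[[0,0,-0.076],[-1.53,-4.55,0],1],[[0,0,-0.076],[-1.18,-4.66,0],1],[[0,0,-0.076],[-0.82,-4.73,0],1],[[0,0,-0.076],[-0.46,-4.78,0],1],[[0,0,-0.076],[-0.1,-4.8,0],1],[[0,0,-0.076],[0.27,-4.6,0.5],1],[[0,0,0],[0,0,0],1]]'
python3 - <<'E'
from h import *
to([592,47,26],rotz(-15))
shot("top","t2",(230,200,130,100),5)
shot("side","u2",(260,180,130,110),5)
for p in("tray_grip","tray_in","tray_corner"):
  for c,z in(("top",0),("side",0)):
    for d in manip.mark_of(c,p)[:1]:
      v,u=d["position"];print(p,c,ray(c,u,v,92 if p=="tray_grip" else 6).round(1),d["confidence"])
E
```

```text
t: 5.7
position: [594.8, 57.8, 122.9]
tool_rot: [[0.971, -0.24, 0.012], [-0.24, -0.971, -0.01], [0.014, 0.007, -1.0]]
contact_force: [0.2, -0.8, -0.5]
finger_gap: 19.1
t 5.7 pos [594.8  57.8 122.9] gap 19.1 F [ 0.2 -0.8 -0.5]
turn [ 0.0068 -0.0139  0.0198] deg 1.4 shift cm [-0.15  1.05  9.7 ] |d| 9.8 q [ 0.    0.58  1.55 -0.01  1.    0.25]
tray_grip top [513.4 110.7  92. ] 0.89
tray_grip side [507.9 115.9  92. ] 0.94
tray_in top [584.   83.1   6. ] 0.74
tray_in side [577.9  80.9   6. ] 0.82
tray_corner top [ 420.1 -440.7    6. ] 0.43
tray_corner side [625.1 -31.9   6. ] 0.91
```

View pics/u2.png

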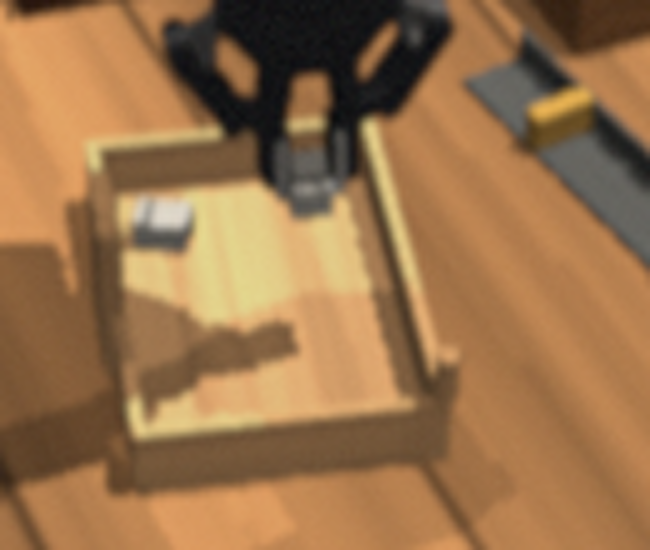

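The sort is held, with its tip at crop (310,190), above the tray, and sort_c is at (163,222). Now I lower it, release and go up.

```bash
python3 -m inch '[[[0.007,-0.014,0.02],[-0.15,1.0,4],1],[[0,0,0],[0,0,3.5],1],[[0,0,0],[0,0,1.8],1],[[0,0,0],[0,0,0.3],1],[[0,0,0],[0,0,0],1],[[0,0,0],[0,0,0],4.5],[[0,0,0],[0,0,0],4.5],[[0,0,0],[0,0,0],4.5]]'
python3 -m inch '[[[0,0,0],[0,0,-3],4.5],[[0,0,0],[0,0,-4],4.5],[[0,0,0],[0,0,-3.5],4.5],[[0,0,0],[0,0,0],4.5]]'
python3 - <<'E'
from h import *
to([588,-318,100],rotz(-15))
E
```

```text
t: 6.9
position: [592.9, 37.4, 30.3]
tool_rot: [[0.961, -0.275, 0.008], [-0.275, -0.961, -0.001], [0.008, -0.001, -1.0]]
contact_force: [-1.2, -0.5, 0.3]
finger_gap: 44.8
t: 7.3
position: [592.6, 37.8, 141.0]
tool_rot: [[0.962, -0.275, 0.01], [-0.275, -0.962, -0.001], [0.01, -0.002, -1.0]]
contact_force: [0.4, 0.4, 0.2]
finger_gap: 45.1
t 7.3 pos [592.6  37.8 141. ] gap 45.1 F [0.4 0.4 0.2]
turn [-0.0019 -0.0098 -0.0164] deg 1.1 shift cm [ 9.29 34.35  4.12] |d| 35.8 q [-0.04  0.56  1.54 -0.    1.03  0.24]
```

```bash
python3 -m inch '[[[0,0,0],[1.15,4.2,0],4.5],[[0,0,0],[1.15,4.2,0.5],4.5],[[0,0,0],[1.15,4.2,0.5],4.5],[[0,0,0],[1.15,4.2,0.5],4.5],[[0,0,0],[1.15,4.2,0.5],4.5],[[0,0,0],[1.15,4.2,0.5],4.5],[[0,0,0],[1.15,4.2,0.5],4.5],[[0,0,0],[1.15,4.2,0.5],4.5],[[0,0,0],[0,0,0],4.5]]'
python3 - <<'E'
from h import *
to([588,-318,40],rotz(-15))
manip.capture("side");manip.capture("top")
for c in("side","top"):
  for d in manip.mark_of(c,"sort_a"): v,u=d["position"];print(c,ray(c,u,v,0).round(),d["confidence"])
E
```

```text
t: 8.2
position: [591.5, -322.6, 108.1]
tool_rot: [[0.963, -0.269, 0.02], [-0.269, -0.963, -0.003], [0.02, -0.002, -1.0]]
contact_force: [0.7, 0.0, 1.1]
finger_gap: 45.2
t 8.2 pos [ 591.5 -322.6  108.1] gap 45.2 F [0.7 0.  1.1]
turn [-0.0021 -0.0201 -0.0108] deg 1.3 shift cm [-0.6  -0.34  6.8 ] |d| 6.8 q [-0.59  0.69  1.36  0.01  1.07 -0.32]
side [545. 215.   0.] 0.65
side [ 589. -320.    0.] 0.55
side [591.  43.   0.] 0.52
side [555. 159.   0.] 0.47
top [563. 160.   0.] 0.67
top [586.  42.   0.] 0.46
top [ 586. -312.    0.] 0.44
```

```bash
python3 -m inch '[[[-0.002,-0.02,-0.011],[-0.6,-0.3,3.5],4.5],[[0,0,0],[0,0,3.3],4.5],[[0,0,0],[0,0,0],4.5]]'
python3 - <<'E'
from h import *
shot("side","s3",(340,310,120,90),5)
to([588,-318,10],rotz(-15))
E
```

```text
t: 8.7
position: [589.3, -308.0, 41.3]
tool_rot: [[0.968, -0.25, 0.001], [-0.25, -0.968, 0.001], [0.001, -0.001, -1.0]]
contact_force: [-1.8, 0.2, 0.3]
finger_gap: 44.6
t 8.8 pos [ 590.2 -308.4   43.4] gap 44.9 F [0.4 0.7 1.7]
turn [-0.0004 -0.0032  0.0097] deg 0.6 shift cm [0.02 0.98 3.34] |d| 3.5 q [-0.57  0.77  1.41  0.    0.96 -0.32]
```

View pics/s3.png

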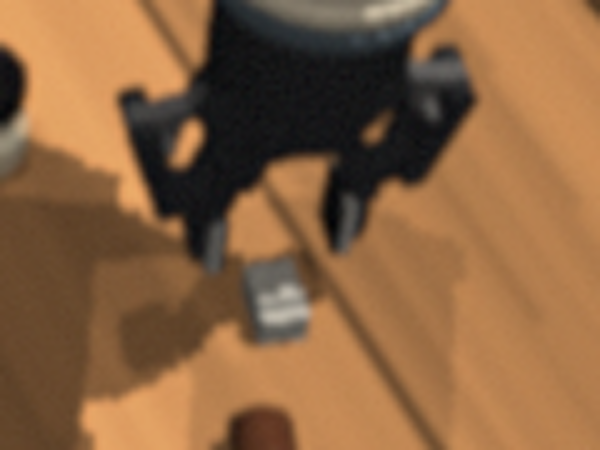

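The gripper is aligned in x but 10 mm short in y, with the sort at crop (277,300). I'll shift it and descend.

```bash
python3 -m inch '[[[0,0,0.008],[0,0.9,0.3],4.5],[[0,0,0],[0,0.0,0.0],4.5],[[0,0,0],[0,0.0,1.5],4.5],[[0,0,0],[0,0,1.4],4.5],[[0,0,0],[0,0,0],4.5]]'
python3 -m inch '[[[0,0,0],[0,0,0],1.0],[[0,0,0],[0,0,0],1.0],[[0,0,0],[0,0,0],1.0],[[0,0,0],[0,0,0],1.0],[[0,0,0],[0,0,0],1.0]]' 40
python3 -m inch '[[[0,0,0],[0,0,-3],1.0],[[0,0,0],[0,0,-4],1.0],[[0,0,0],[0,0,-4],1.0],[[0,0,0],[0,0,0],1.0]]'
python3 - <<'E'
from h import *
to([603,85,125],rotz(-15))
E
```

```text
t: 9.25
position: [590.7, -318.3, 15.0]
tool_rot: [[0.966, -0.257, 0.009], [-0.257, -0.967, -0.004], [0.01, 0.002, -1.0]]
contact_force: [-1.1, -1.2, -0.5]
finger_gap: 45.3
t: 9.75
position: [590.8, -318.3, 15.3]
tool_rot: [[0.966, -0.257, 0.009], [-0.257, -0.967, -0.004], [0.01, 0.002, -1.0]]
contact_force: [-0.3, -0.4, -0.2]
finger_gap: 18.7
t: 10.15
position: [589.2, -317.5, 128.1]
tool_rot: [[0.966, -0.257, 0.007], [-0.257, -0.967, -0.003], [0.008, 0.001, -1.0]]
contact_force: [0.3, -0.2, -0.8]
finger_gap: 18.5
t 10.2 pos [ 589.2 -317.5  128.1] gap 18.5 F [ 0.3 -0.2 -0.8]
turn [ 0.001  -0.0077  0.0022] deg 0.5 shift cm [ -9.   -39.26   0.2 ] |d| 40.3 q [-0.58  0.66  1.35  0.    1.12 -0.33]
```

```bash
python3 -m inch '[[[0,0,0],[-1,-4.3,0],1],[[0,0,0],[-1,-4.3,0],1],[[0,0,0],[-1,-4.3,0],1],[[0,0,0],[-1,-4.3,0],1],[[0,0,0],[-1,-4.3,0],1],[[0,0,0],[-1,-4.3,0],1],[[0,0,0],[-1,-4.3,0],1],[[0,0,0],[-1,-4.3,0],1],[[0,0,0],[-1,-4.2,0],1],[[0,0,0],[0,0,0],1],[[0,0,0],[0,0,0],1]]'
python3 - <<'E'
from h import *
to([603,85,26],rotz(-15))
E
```

```text
t: 11.25
position: [601.7, 92.2, 124.8]
tool_rot: [[0.966, -0.259, 0.011], [-0.259, -0.966, -0.006], [0.013, 0.003, -1.0]]
contact_force: [-0.4, -0.3, 0.1]
finger_gap: 19.0
t 11.2 pos [601.7  92.2 124.8] gap 19.0 F [-0.4 -0.3  0.1]
turn [ 0.0025 -0.0126 -0.0001] deg 0.7 shift cm [0.19 0.64 9.89] |d| 9.9 q [ 0.06  0.59  1.52 -0.01  1.02  0.32]
```

```bash
python3 -m inch '[[[0.0025,-0.0126,0],[0.2,0.3,4],1],[[0,0,0],[0,0,3.5],1],[[0,0,0],[0,0,1.9],1],[[0,0,0],[0,0,0.3],1],[[0,0,0],[0,0,0],1],[[0,0,0],[0,0,0],4.5],[[0,0,0],[0,0,0],4.5],[[0,0,0],[0,0,0],4.5]]'
python3 -m inch '[[[0,0,0],[0,0,-3],4.5],[[0,0,0],[0,0,-4],4.5],[[0,0,0],[0,0,-4.5],4.5],[[0,0,0],[-4,0,-1],4.5],[[0,0,0],[-4,-1,0],4.5],[[0,0,0],[0,0,0],4.5],[[0,0,0],[0,0,0],4.5]]'
python3 - <<'E'
from h import *
shot("top","t4",(220,200,140,110),5)
manip.capture("side")
for p,z in(("tray_grip",92),("tray_in",6),("tray_corner",6),("sort_a",6)):
  for c in("top","side"):
    for d in manip.mark_of(c,p):
      v,u=d["position"];print(p,c,round(u),round(v),ray(c,u,v,z).round(1),d["confidence"])
to([513,108,125],rotz(-15))
E
```

```text
t: 12.05
position: [606.3, 83.7, 28.3]
tool_rot: [[0.965, -0.263, 0.006], [-0.263, -0.965, 0.0], [0.006, -0.002, -1.0]]
contact_force: [-0.1, -0.4, 0.6]
finger_gap: 45.4
t: 12.75
position: [531.2, 115.4, 163.4]
tool_rot: [[0.965, -0.263, 0.017], [-0.263, -0.965, 0.001], [0.016, -0.005, -1.0]]
contact_force: [0.5, -0.5, -0.8]
finger_gap: 45.4
tray_grip top 147 241 [610.9 409.6  92. ] 0.27
tray_grip side 280 220 [508.9 107.3  92. ] 0.87
tray_grip side 289 231 [515.2  63.5  92. ] 0.45
tray_in top 284 253 [587.2  86.3   6. ] 0.69
tray_in top 282 256 [581.2  93.7   6. ] 0.24
tray_in top 487 237 [ 629.2 -443.6    6. ] 0.24
tray_in side 311 244 [581.   84.9   6. ] 0.84
tray_in side 349 464 [ 419.2 -452.5    6. ] 0.68
tray_corner top 324 237 [630.2 -16.5   6. ] 0.88
tray_corner top 485 238 [ 627.3 -438.7    6. ] 0.45
tray_corner side 348 269 [627.5 -30.8   6. ] 0.72
sort_a top 307 253 [588.6  28.8   6. ] 0.62
sort_a side 320 239 [608.5  89.4   6. ] 0.52
sort_a side 321 254 [587.7  41.8   6. ] 0.44
t 13.2 pos [531.2 114.9 161.9] gap 44.7 F [ 0.1 -0.2 -0.9]
turn [-0.0046 -0.0133 -0.0059] deg 0.9 shift cm [-1.62  1.16  3.66] |d| 4.2 q [ 0.1   0.47  1.65 -0.    1.01  0.37]
```

View pics/t4.png

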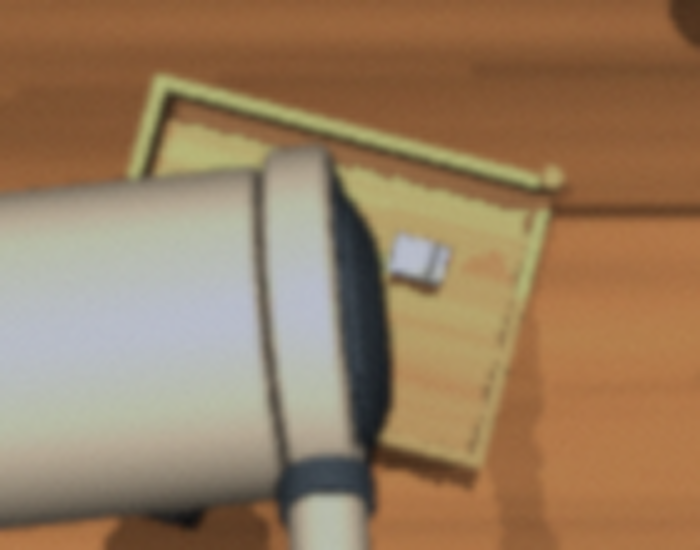

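```bash
python3 - <<'E'
from h import *
im=cv2.imread("pics/top0.png");x,y,w,h=248,262,50,40
print(ray("top",274,282.3,92))
a=cv2.resize(im[y:y+h,x:x+w],None,fx=8,fy=8,interpolation=cv2.INTER_CUBIC)
im=cv2.imread("pics/side0.png");X,Y=265,190
b=cv2.resize(im[Y:Y+h,X:X+w],None,fx=8,fy=8,interpolation=cv2.INTER_CUBIC)
t=np.radians(-15);R=np.array([[np.cos(t),-np.sin(t),0],[np.sin(t),np.cos(t),0],[0,0,1]])
for img,c,ox,oy in((a,"top",x,y),(b,"side",X,Y)):
  for P0,col in(([512,106,0],(0,0,255)),):
    P=[P0+R@[i,j,92] for i,j in((-6,-25),(6,-25),(6,25),(-6,25))]
    q=((proj(c,P)-[ox,oy]+.5)*8).astype(int);cv2.polylines(img,[q],True,col,1)
cv2.imwrite("pics/grip.png",np.hstack([a,b]))
E
```

```text
[511.49863058 104.933171    92.        ]
```

View pics/grip.png

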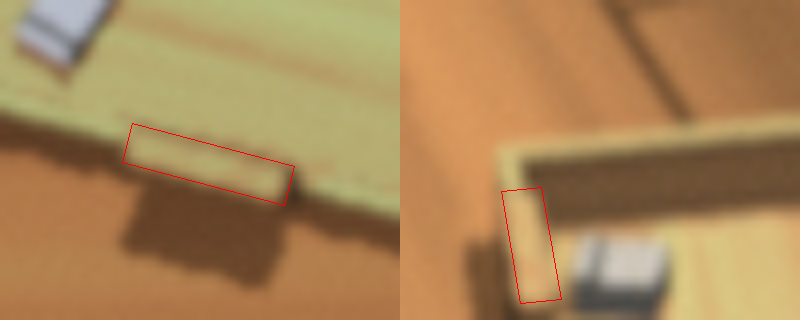

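The model board at (512,106), yaw -15°, overlays the real one well in both views. Next I move over it.

```bash
python3 -m inch '[[[-0.005,-0.013,-0.006],[-1.7,1.1,2.5],4.5],[[0,0,0],[0,0,0],4.5],[[0,0,0],[0,0,0],4.5]]'
python3 - <<'E'
from h import *
to([512,106,54],rotz(-15))
E
```

```text
t: 13.55
position: [513.0, 108.6, 136.4]
tool_rot: [[0.966, -0.259, 0.002], [-0.259, -0.966, -0.0], [0.002, -0.0, -1.0]]
contact_force: [0.8, 0.7, 0.2]
finger_gap: 45.2
t 13.6 pos [513.  108.6 136.4] gap 45.2 F [0.8 0.7 0.2]
turn [-0.0001 -0.0015 -0.0001] deg 0.1 shift cm [-0.05  0.28  8.24] |d| 8.2 q [ 0.09  0.49  1.71 -0.    0.94  0.36]
```

```bash
python3 -m inch '[[[0,0,0],[0,0.25,2.5],4.5],[[0,0,0],[0,0,2.5],4.5],[[0,0,0],[0,0,2],4.5],[[0,0,0],[0,0,0.5],4.5],[[0,0,0],[0,0,0],4.5]]'
python3 - <<'E'
from h import *
to([512,106,54],rotz(-15))
E
python3 -m inch '[[[0,0,0],[0,0,0],0.5],[[0,0,0],[0,0,0],0.5],[[0,0,0],[0,0,0],0.5],[[0,0,0],[0,0,0],0.5],[[0,0,0],[0,0,0],0.5],[[0,0,0],[0,0,0],0.5]]' 110
python3 - <<'E'
from h import *
to([512,106,54],rotz(-15))
E
```

```text
t: 14.05
position: [517.9, 106.8, 62.5]
tool_rot: [[0.966, -0.259, 0.009], [-0.259, -0.966, 0.0], [0.009, -0.003, -1.0]]
contact_force: [0.6, 0.3, 0.9]
finger_gap: 45.0
t 14.1 pos [517.9 106.8  62.5] gap 45.0 F [0.6 0.3 0.9]
turn [-0.0029 -0.0091 -0.0006] deg 0.5 shift cm [-0.55  0.23  0.84] |d| 1.0 q [ 0.09  0.6   1.77 -0.    0.76  0.35]
t: 14.65
position: [518.9, 107.1, 65.5]
tool_rot: [[0.966, -0.259, 0.012], [-0.259, -0.966, 0.001], [0.012, -0.004, -1.0]]
contact_force: [0.9, -0.0, -5.5]
finger_gap: 10.7
t 14.7 pos [518.9 107.1  65.5] gap 10.7 F [ 0.9 -0.  -5.5]
turn [-0.0039 -0.0115 -0.0005] deg 0.7 shift cm [-0.66  0.29  1.14] |d| 1.3 q [ 0.09  0.6   1.76 -0.    0.77  0.35]
```

```bash
python3 -m inch '[[[0,0,0],[0,0,-0.5],0.5],[[0,0,0],[0,0,-1],0.5],[[0,0,0],[0,0,-1.5],0.5],[[0,0,0],[0,0,-2],0.5],[[0,0,0],[0,0,-2],0.5],[[0,0,0],[0,0,-1],0.5],[[0,0,0],[0,0,0],0.5]]' 120
python3 - <<'E'
from h import *
shot("side","l5",(240,150,150,130),5)
to([519,107,320],rotz(-15))
E
```

```text
t: 15.35
position: [517.4, 106.9, 151.3]
tool_rot: [[0.966, -0.259, 0.012], [-0.259, -0.966, 0.001], [0.011, -0.004, -1.0]]
contact_force: [0.0, 0.1, -5.6]
finger_gap: 10.3
t 15.4 pos [517.1 106.9 150.6] gap 10.3 F [-0.2 -0.1 -5.3]
turn [-0.0035 -0.0103 -0.0007] deg 0.6 shift cm [  0.35  -0.12 -16.93] |d| 16.9 q [ 0.09  0.47  1.7  -0.    0.97  0.35]
```

View pics/l5.png

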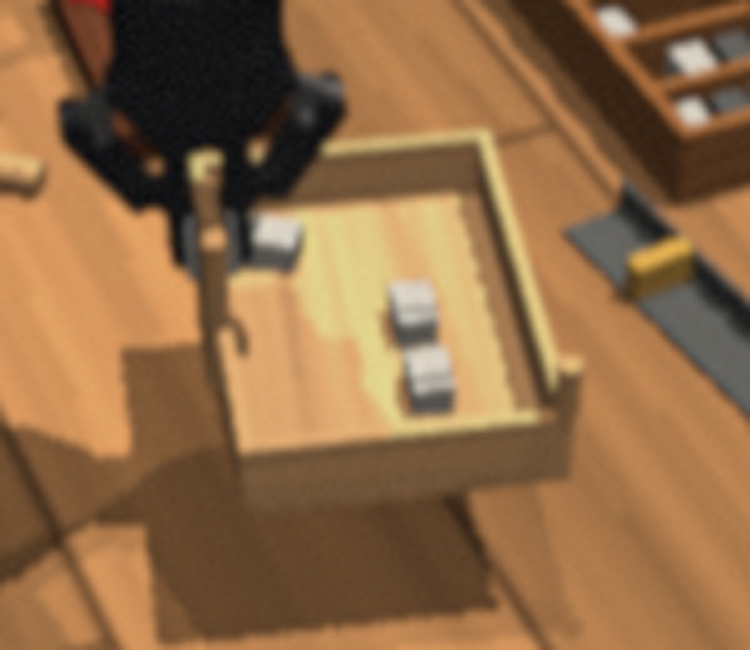

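The tray is lifted level with all three sorts inside, at crop (275,240), (413,310) and (430,378). I raise it further.

```bash
python3 -m inch '[[[0,0,0],[0,0,-1.5],0.5],[[0,0,0],[0,0,-3],0.5],[[0,0,0],[0,0,-3],0.5],[[0,0,0],[0,0,-3],0.5],[[0,0,0],[0,0,-3],0.5],[[0,0,0],[0,0,-2],0.5],[[0,0,0],[0,0,-1],0.5],[[0,0,0],[0,0,0],0.5]]'
cat >> h.py <<'E'
def tilt(ax,ay,yaw=-15):
    # tray +x down by ax, -y down by ay (slopes as angles); returns tool R and floor slopes
    from scipy.spatial.transform import Rotation as Q
    r=np.radians([ax,ay]);t=np.tan(r);Y=Q.from_euler('z',yaw,degrees=True)
    s=np.hypot(*np.sin(r));n=np.array([np.sin(r[0]),-np.sin(r[1]),0]);ang=np.arcsin(np.linalg.norm(n));a=np.cross([0,0,1],n/np.linalg.norm(n))
    return (Y*Q.from_rotvec(ang*a)).as_matrix()@np.diag([1,-1,-1.])
def slopes():
    T=np.array(manip.observe()["tool_rot"]);return np.degrees(np.arcsin([-T[2,0],T[2,1]*-1])).round(1)
E
python3 - <<'E'
from h import *
for a in((0.01,33),(33,8),(30,15)): print(a);to([517,107,320],tilt(*a))
print(slopes())
E
```

```text
t: 16.2
position: [512.3, 106.4, 313.4]
tool_rot: [[0.966, -0.26, -0.004], [-0.26, -0.966, -0.0], [-0.003, 0.001, -1.0]]
contact_force: [-0.2, 0.1, -5.7]
finger_gap: 10.5
(0.01, 33)
t 16.2 pos [512.3 106.4 313.4] gap 10.5 F [-0.2  0.1 -5.7]
turn [ 0.5773  0.0027 -0.0019] deg 33.1 shift cm [ 0.43 -0.18 -0.66] |d| 0.8 q [ 0.09  0.28  1.48 -0.    1.38  0.35]
(33, 8)
t 16.2 pos [512.3 106.4 313.4] gap 10.5 F [-0.2  0.1 -5.7]
turn [ 0.1488 -0.5752 -0.0016] deg 34.0 shift cm [ 0.43 -0.18 -0.66] |d| 0.8 q [ 0.09  0.28  1.48 -0.    1.38  0.35]
(30, 15)
t 16.2 pos [512.3 106.4 313.4] gap 10.5 F [-0.2  0.1 -5.7]
turn [ 0.276  -0.528  -0.0018] deg 34.1 shift cm [ 0.43 -0.18 -0.66] |d| 0.8 q [ 0.09  0.28  1.48 -0.    1.38  0.35]
[ 0.2 -0.1]
```

```bash
python3 -m inch '[[[0.06,0,0],[0,0,0],0.5],[[0.06,0,0],[0,0,0],0.5],[[0.06,0,0],[0,0,0],0.5],[[0.06,0,0],[0,0,0],0.5],[[0.06,0,0],[0,0,0],0.5],[[0.06,0,0],[0,0,0],0.5],[[0.06,0,0],[0,0,0],0.5],[[0.06,0,0],[0,0,0],0.5],[[0.06,0,0],[0,0,0],0.5],[[0.04,0,0],[0,0,0],0.5],[[0,0,0],[0,0,0],0.5],[[0,0,0],[0,0,0],0.5],[[0,0,0],[0,0,0],0.5],[[0,0,0],[0,0,0],0.5],[[0,0,0],[0,0,0],0.5],[[0,0,0],[0,0,0],0.5]]'
python3 - <<'E'
from h import *
shot("side","l6",(240,130,160,130),5)
print(slopes())
for a in((33,8),(30,15)): print(a);to([517,107,320],tilt(*a))
E
```

```text
t: 17.8
position: [505.6, 106.2, 292.3]
tool_rot: [[0.963, -0.238, 0.123], [-0.266, -0.798, 0.541], [-0.031, -0.554, -0.832]]
contact_force: [-0.6, 0.2, -4.5]
finger_gap: 10.2
[ 1.8 33.6]
(33, 8)
t 17.9 pos [505.6 106.2 292.3] gap 10.5 F [ 0.2  0.1 -5.6]
turn [-0.427  -0.5312  0.1502] deg 40.0 shift cm [ 0.99 -1.87 -2.12] |d| 3.0 q [-0.28  0.28  1.71  0.62  1.25 -0.23]
(30, 15)
t 17.9 pos [505.6 106.2 292.3] gap 10.5 F [ 0.2  0.1 -5.6]
turn [-0.3023 -0.4838  0.1339] deg 33.6 shift cm [ 0.99 -1.87 -2.12] |d| 3.0 q [-0.28  0.28  1.71  0.62  1.25 -0.23]
```

View pics/l6.png

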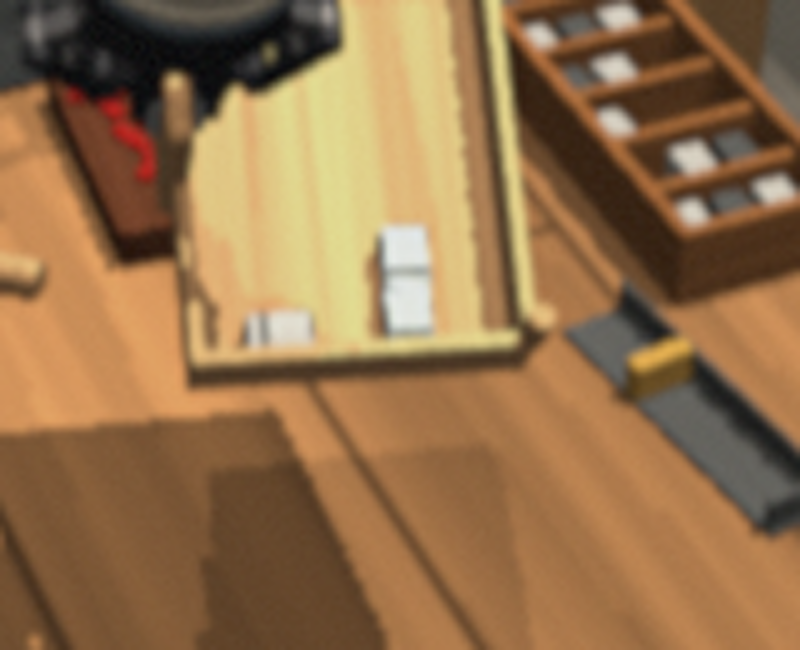

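All three sorts have slid to the -y wall, at crop (280,328), (408,305) and (405,250), and the grip is holding. Now I tilt toward +x.

```bash
python3 -m inch '[[[-0.054,-0.067,0.019],[0.1,-0.2,-0.5],0.5],[[-0.054,-0.067,0.019],[0.1,-0.2,-0.5],0.5],[[-0.054,-0.067,0.019],[0.1,-0.2,-0.5],0.5],[[-0.054,-0.067,0.019],[0.1,-0.2,-0.5],0.5],[[-0.054,-0.067,0.019],[0.1,-0.2,-0.5],0.5],[[-0.054,-0.067,0.019],[0.1,-0.2,-0.5],0.5],[[-0.054,-0.067,0.019],[0.1,-0.2,-0.5],0.5],[[-0.05,-0.06,0.018],[0,0,-0.3],0.5],[[0,0,0],[0,0,0],0.5],[[0,0,0],[0,0,0],0.5],[[0,0,0],[0,0,0],0.5],[[0,0,0],[0,0,0],0.5],[[0,0,0],[0,0,0],0.5]]'
python3 - <<'E'
from h import *
shot("side","l7",(240,130,160,130),5)
print(slopes())
for a in((35,6),(30,18)): print(a);to([517,107,320],tilt(*a))
E
```

```text
t: 19.15
position: [522.5, 100.7, 332.0]
tool_rot: [[0.814, -0.296, -0.5], [-0.182, -0.947, 0.264], [-0.552, -0.123, -0.825]]
contact_force: [0.8, -0.4, -4.5]
finger_gap: 10.5
[33.5  7.1]
(35, 6)
t 19.2 pos [522.5 100.7 332.1] gap 10.3 F [ 0.3  0.2 -4.6]
turn [-0.0198 -0.0262  0.0045] deg 1.9 shift cm [ 0.1  -0.29  1.44] |d| 1.5 q [-0.07  0.56  1.13  0.26  2.    0.24]
(30, 18)
t 19.2 pos [522.5 100.7 332.1] gap 10.3 F [ 0.3  0.2 -4.6]
turn [ 0.1863  0.0464 -0.0627] deg 11.6 shift cm [ 0.1  -0.29  1.44] |d| 1.5 q [-0.07  0.56  1.13  0.26  2.    0.24]
```

View pics/l7.png

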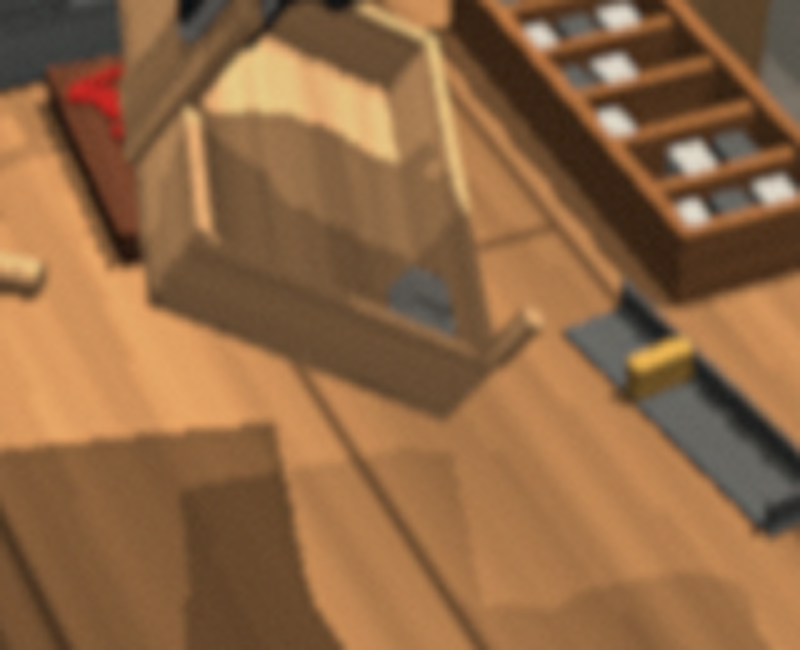

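The sorts are going into the corner, near crop (425,295), partly hidden by the wall. I'll go to the final two-way tilt, then inspect both views in one last picture.

```bash
python3 -m inch '[[[0,0,0],[0,0,0],0.5],[[0.05,0.012,-0.016],[0,0,0],0.5],[[0.06,0.015,-0.02],[0,0,0],0.5],[[0.06,0.015,-0.02],[0,0,0],0.5],[[0.06,0.01,-0.02],[0,0,0],0.5],[[0.03,0,-0.01],[0,0,0],0.5],[[0,0,0],[0,0,0],0.5],[[0,0,0],[0,0,0],0.5],[[0,0,0],[0,0,0],0.5],[[0,0,0],[0,0,0],0.5],[[0,0,0],[0,0,0],0.5],[[0,0,0],[0,0,0],0.5]]'
python3 - <<'E'
from h import *
print(slopes())
s=manip.observe();T=np.array(s["tool_rot"]);Rt=T@np.diag([1,-1,-1.])
# tray point p (tray frame) -> world: grip TCP is at tray ~( -70,0,62)
W=lambda p:np.array(s["position"])+Rt@(np.array(p,float)-[-70,0,65])
cor=W([69,-99,6]);print("corner",cor.round(),"lowest",min(W([i,j,0])[2] for i in(-75,75) for j in(-105,105)))
out=[]
for c in("top","side"):
    im=manip.capture(c);u,v=proj(c,W([40,-60,10]))[0];print(c,u,v,"corner px",proj(c,cor)[0].round(1))
    x,y=int(u)-40,int(v)-40;t=cv2.resize(im[y:y+80,x:x+80,::-1],(400,400),interpolation=cv2.INTER_CUBIC)
    t=(255*(t/255.)**.6).astype(np.uint8);out.append(t)
    for d in manip.regions_of(c,"sort_a"):
        ys,xs=np.nonzero(d["pixels"]);ct=(xs.mean(),ys.mean())
        o=np.linalg.inv(cam(c)[0])@[*ct,1];K,R,t0=cam(c);o0=-R.T@t0;dr=R.T@o;n=Rt[:,2];P0=W([0,0,15]);P=o0+dr*((P0-o0)@n)/(dr@n);print(c,d["bbox"],round(d["confidence"],2),"tray xyz",(Rt.T@(P-s["position"])+[-70,0,65]).round())
cv2.imwrite("pics/fin.png",np.hstack(out))
E
```

```text
t: 20.4
position: [522.3, 101.1, 333.0]
tool_rot: [[0.867, -0.335, -0.368], [-0.122, -0.86, 0.495], [-0.483, -0.385, -0.787]]
contact_force: [0.7, -0.0, -5.4]
finger_gap: 10.6
[28.9 22.6]
corner [588.  28. 181.] lowest 171.48623853140043
top 288.3648540096033 250.59402144745377 corner px [305.2 247. ]
side 313.71086845768315 183.11182424941563 corner px [324.5 202.5]
side [308.1, 190.0, 11.2, 5.8] 0.61 tray xyz [ 42. -79.  15.]
```

View pics/fin.png

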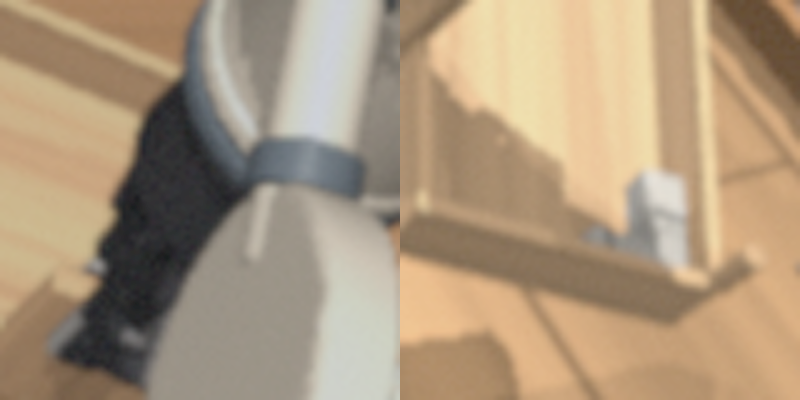

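The side view shows two sorts end to end on the +x wall at the dowel corner, at panel (655,185) and (660,240). The third lies in shadow at (605,237) against them along the -y wall. I'll add a little +x tilt to make sure, then check that nothing moves.

```bash
python3 -m inch '[[[0,-0.03,0],[0,0,0],0.5],[[0,-0.04,0],[0,0,0],0.5],[[0,-0.03,0],[0,0,0],0.5],[[0,0,0],[0,0,0],0.5],[[0,0,0],[0,0,0],0.5],[[0,0,0],[0,0,0],0.5],[[0,0,0],[0,0,0],0.5],[[0,0,0],[0,0,0],0.5],[[0,0,0],[0,0,0],0.5],[[0,0,0],[0,0,0],0.5],[[0,0,0],[0,0,0],0.5]]'
cat > chk.py <<'E'
from h import *
print(slopes())
s=manip.observe();Rt=np.array(s["tool_rot"])@np.diag([1,-1,-1.]);W=lambda p:np.array(s["position"])+Rt@(np.array(p,float)-[-70,0,65])
ims=[]
for i in range(3):
    c="side";ims.append(manip.capture(c).astype(int))
    for n in "sort_a",:
      for d in manip.regions_of(c,n):
        ys,xs=np.nonzero(d["pixels"]);K,R,t0=cam(c);o0=-R.T@t0;dr=R.T@np.linalg.solve(K,[xs.mean(),ys.mean(),1]);k=Rt[:,2];P=o0+dr*((W([0,0,20])-o0)@k)/(dr@k);print(np.round(d["bbox"]),d["confidence"],"tray",(Rt.T@(P-s["position"])+[-70,0,65]).round())
u,v=proj("side",W([45,-75,15]))[0].astype(int);A=[i[v-25:v+25,u-30:u+30] for i in ims]
print("diff",abs(A[2]-A[0]).mean(),abs(A[1]-A[0]).mean(),s["contact_force"],s["finger_gap"],s["position"])
# where along x (tray) are grey pixels just above -y wall
hsv=cv2.cvtColor(ims[-1].astype(np.uint8),cv2.COLOR_RGB2HSV)
for y in(-70,-80,-85):
    print("y",y,[(x,int(hsv[q[1],q[0],1]),int(hsv[q[1],q[0],0])) for x in range(-50,70,8) for q in[proj("side",W([x,y,20]))[0].round().astype(int)]])
E
python3 chk.py
```

```text
t: 21.7
position: [522.2, 100.7, 333.6]
tool_rot: [[0.823, -0.335, -0.458], [-0.069, -0.86, 0.506], [-0.563, -0.385, -0.731]]
contact_force: [0.6, -0.4, -4.6]
finger_gap: 10.9
[34.3 22.7]
[308. 192.   3.   5.] 0.48 tray [ 39. -82.  20.]
[407. 253.  47.  42.] 0.45 tray [ 387. -205.   20.]
[310. 178.  16.  15.] 0.42 tray [ 57. -59.  20.]
[263. 101.  78. 108.] 0.19 tray [ -4. -22.  20.]
[310. 178.  16.  14.] 0.64 tray [ 58. -59.  20.]
[318. 191.   6.   6.] 0.56 tray [ 66. -78.  20.]
[306. 191.   8.   7.] 0.5 tray [ 40. -82.  20.]
[262. 101.  80. 107.] 0.32 tray [ -3. -24.  20.]
diff 1.063 1.0086666666666666 [ 0.63568479 -0.447055   -4.57273827] 10.854740880624764 [522.23104155 100.71639887 333.63660238]
y -70 [(-50, 127, 15), (-42, 130, 15), (-34, 130, 14), (-26, 130, 15), (-18, 124, 14), (-10, 129, 15), (-2, 128, 15), (6, 130, 15), (14, 130, 14), (22, 129, 15), (30, 130, 15), (38, 120, 15), (46, 28, 19), (54, 23, 23), (62, 23, 20)]
y -80 [(-50, 120, 17), (-42, 129, 15), (-34, 128, 15), (-26, 126, 15), (-18, 128, 14), (-10, 130, 15), (-2, 126, 14), (6, 130, 15), (14, 129, 14), (22, 130, 15), (30, 88, 14), (38, 87, 15), (46, 25, 20), (54, 24, 20), (62, 24, 20)]
y -85 [(-50, 120, 17), (-42, 125, 15), (-34, 127, 16), (-26, 131, 15), (-18, 130, 14), (-10, 126, 15), (-2, 128, 15), (6, 129, 15), (14, 129, 14), (22, 90, 14), (30, 59, 15), (38, 60, 16), (46, 58, 14), (54, 32, 16), (62, 28, 16)]
```

```bash
python3 - <<'E'
from h import *
manip.finish_job();s=manip.observe();print(s["t"],s["position"],s["finger_gap"])
E
```

```text
the job is handed in; nothing more can be done
the job is handed in; nothing more can be done
```

The job is handed in at about 22 s of the 67 s allowed. Both loose sorts went into the tray with the third. I then lifted the tray by its grip board and tilted it, first to -y and then to +x.

**Last checks:**
- **Tray:** it is held with 120 N set, and the fingers read about 10.9 mm on the board. Slopes are about 34° to +x and 23° to -y. The lowest point was about 170 mm above the bench, worked out just before the last 5° of tilt.
- **Sorts:** they show at about tray (58,-59), (66,-78) and (39,-82), against the inner corner at (69,-99). So two lie end to end along the +x wall and the third lies against them along the -y wall.
- **Motion:** three successive pictures showed no movement beyond image noise.
- **Force:** the readings I took never went above about 6 N at the wrist, which is the tray's own weight.

**Checks that disagreed or fell short:**
- **Top camera:** the arm hid the corner from it at the end, so the final check rests on the side view alone. There the third sort is in shadow and partly behind the wall.
- **Detections:** the networks also gave some low-confidence false ones, which I ignored.
- **Tray grip:** closing the gripper on the board probably shifted the tray about 6 mm.

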